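Clamp a moulded housing in the bench vise and dress its top

TASK

Crank the vise shut so that its jaw slides onto the green housing and holds it firmly. Then take the yellow-handled rubbing block off its black mat, lay it lengthways on top of the housing at the orange end and rub along to the green end in one steady stroke, pressing lightly but without losing contact. Set the rubbing block gently back down, sole down, in the middle of its mat, leave the housing clamped, and do not disturb the other things on the bench.

Things in the scene. Friction and masses are not known exactly. Their poses are not given: they have to be found in the camera images.
- vise: Blue drill vise fixed on a wooden riser 220 x 130 x 40 mm. Origin: centre of the riser's underside. x: the screw axis, from the crank end (robot side) to the fixed jaw; y: along the jaws; z up. Bed top at z = 60 mm; jaws 100 mm wide, tops at z = 100; fixed jaw's steel face at x = 54. Screw axis at z = 78. Screw block at x = -89 to -65, 96 high.
- vise_jaw: The moving jaw, blue with a steel face. Origin: on the bed, middle of the gripping face (the face towards the fixed jaw). Its x axis points to the fixed jaw. Fully open the face is 60 mm from the fixed jaw; it advances 12 mm per crank turn.
- crank (a joint): Crank angle, 0 to 20 rad. 0: jaw fully open, crank arm straight up. Grows as the vise closes: clockwise seen from the crank end, a positive turn about the vise's x axis (from straight up the handle goes first to the vise's -y). Stiff (about 3 N at the handle), stays where it is left, may be taken round and round.
- crank_grip (a point): Middle of the crank's black handle: a freely spinning sleeve, 18 mm diameter, 46 long, parallel to the vise's x axis, on the robot's side of the crank arm (x = -151 to -105 mm in the vise frame; this point at -128). It circles the screw axis at 35 mm radius, so its height goes from 43 to 113 mm. The crank arm, 8 mm thick, begins 23 mm beyond this point.
- housing: Workpiece: green moulded block 38 (x) x 110 (y) x 55 (z) mm, with an orange cap over the last 24 mm at its +y end. Origin: centre of its underside. It lies loose on the vise bed between the jaws, length along the jaws; its top, at 115 mm above the bench, stands 15 mm above the jaws. Mass about 0.2 kg.
- rubber_block: Rubbing block: cork plate 60 (x) x 46 (y) mm, 14 to 20 mm high, over a black sole of the same outline that is sprung like foam: it gives up to 6 mm (about 2.5 N at first touch, 9 N fully pressed in). Yellow upright rib 50 (x) x 22 (y) mm on top, from 20 to 54 mm height, to hold it by. Origin: centre of the unpressed sole's underside; x along its length. 0.14 kg. Over 40 N marks the housing.
- mat: Black rubber mat 180 x 130 x 3 mm fixed on the bench, left or right of the vise; the rubbing block lies on it. Origin: centre of its underside.
- parts_tray: Grey open tray 170 x 120 x 30 mm with green clips in it, on the other side of the vise; fixed. Origin: centre of its underside. Not needed.
- spare_a: Another housing like the workpiece, lying on the bench beside the vise, well back. To be left alone.
- spare_b: Another housing like the workpiece, lying on the bench beside the vise, well back. To be left alone.
- tape_dispenser: Black tape dispenser, 170 x 65 x 87 mm. To be left alone.
- mug: White mug, 80 mm wide, 90 mm high. To be left alone.
- screwdriver: Screwdriver lying on the bench behind the vise. To be left alone.
- tape_roll: Cardboard tape roll lying flat, 90 mm wide, 24 mm high. To be left alone.
Mind the look-alikes: they are no part of the job. Of the things like the mat, leave any that is purple; of the rest the larger one is meant. Several things have the shape of the rubber_block; the one meant has the colours described above.

How it is judged:
By the outcome, as a careful person would: the job done as asked, in the order asked, and still so for the second after the job is handed in, with the robot touching nothing.
It also fails if it takes over 70 s, if anything falls off the work surface, if the arm or the gripper's body presses on something with over 40 N, if the wrist force passes 120 N, or if a joint passes its speed limit or range.

ROBOT

A 6-joint arm with a two-finger parallel gripper is mounted at the origin on the work surface. World frame = base frame: x ahead of the robot, y to its left, z up, the work surface at z = 0. Lengths are in m, angles in rad, forces in N, time in s.
With the tool pointing down it reaches from about 0.25 to 0.85 m from the base axis. Payload 12.5 kg.
Tool frame: the origin (TCP) lies on the mounting face of the last link; the fingertips stand 186 mm ahead of it and the grasp point (between the pads) lies 167 mm ahead of it; z points along the fingers, y is the direction in which the jaws open and shut (so a half turn about z gives the same grasp; the last joint's range is limited). The gripper opens to 93 mm and grips with 3 to 60 N. Pads are 15 mm wide; open, the fingers measure 128 mm over their backs; the gripper's body (75 mm by 188 mm) begins 65 mm behind the grasp point.
Start: joints at [1.114, 0.351, 1.652, -0, 1.139, -0.085], TCP at [0.2, 0.512, 0.405] pointing down, gripper open.
Joint ranges: [-2.75, 2.75], [-0.79, 2.1], [0.01, 2.65], [-1.57, 4.71], [0.07, 3.14], [-2.87, 2.87]. Speed limits (rad/s): [2.22, 2.22, 2.79, 3.14, 3.14, 3.14].

INTERFACE

Orientations are given as a 3x3 rotation matrix whose columns are the frame's x, y, z axes.
In Python, from plant import manip, viewer gives the robot as it stands. The module is installed in compiled form; this text tells all that it offers.
- The arm moves only by the tool apply_moves, never from a script. Its argument "targets" is one flat list of numbers, 7 for each row, row after row: the shift along the tool's x, y, z in m, then the turn, a rotation vector about the tool's x, y, z in degrees, then the closure in counts, from 0 (fully open) to 255 (shut). A call has 1 to 12 rows; each row is the pose to reach, as a shift and turn from the pose measured when the call began, along the tool's axes at that moment; what a row does not reach only later rows make up. A row lasts 1/10 s, in which the tool goes at most 50 mm and 8.59 degrees, less where a joint would pass 70% of its speed; a pose out of reach is approached as far as the arm can. A call with a gripper value outside its range is refused whole. The fingers move at their own pace and stop on an object; the grip force is fixed at half the most. Time passes only in rows, so rows that repeat a pose let the fingers close. It gives the time, the measured TCP pose, the force and the opening at its end, in the units of the state.
- manip.sense(): the state, without advancing time (a new reading comes with each control period).
- viewer.read_camera(name): name is "scene" or "top" or "wrist"; returns a dict with "color" (480x640x3 uint8, red, green, blue), "range_z" (480x640 float32, m along the optical axis (not along the pixel's ray), 0 where there is no reading), "fx", "fy", "cx", "cy" (pixels), "xyz" and "attitude" of the camera in the world; the wrist camera has in their place "T_tool_cam" (4x4, takes a point from camera to tool coordinates, whose origin is the TCP and whose axes are the flange's). Camera axes: x right, y up, looking along -z (the intrinsics and any distortion apply to the point x, -y, -z); pixel columns grow to the right and rows downward; lengths in m; the calibration is good to about 2 mm. A picture is of the moment at which its call begins: read the wrist's pose just before it.
- manip.finish_job(): hands the job in, once; it reports no verdict.
Trained networks look in the newest picture that a camera, given by its name, has taken for a name from the list of things; names that differ only in an ending like _2 or _b are one class to them, and where a whole thing is asked for, a point or a joint stands for the part that bears it (a point fixed in the world has none). Each returns a list of dicts, best first, with "confidence" (0 to 1); they miss things now and then, are a little off and sometimes report something else, mostly with a low value. They report only what shows in the picture. A call takes as long as a camera call. They do not tell look-alikes from the thing itself.
- viewer.look_for(camera, thing): "pixel" ([column, row] in pixels, amid what is visible of it).
- viewer.trace(camera, thing): "region" (480x640 bool, what is visible of it) and "pixel" ([column, row] in pixels, amid what is visible of it).
The state is a dict: "time": time; "joint_positions": joint angles; "qvel": joint speeds; "effort": joint torques, N m; "eef_pos": TCP position; "tcp_rot": TCP orientation; "wrist_force": force on the tool from outside, world axes, zero at the start; "wrist_torque": the same for the moment, N m; "opening": opening from 0.0 (shut) to 1.0 (fully open).
Only numpy, scipy, OpenCV 4.12 (cv2) and the standard library are available. Lean on these libraries where they do the work, as an engineer would, in place of code of your own. Each camera call takes 0.05 s, during which the arm holds its last target. There are 200 camera calls.

## Working session

There is one attempt and no reset: what is moved stays moved. The work goes in short steps, Python scripts to look and compute and a tool call to move; the robot and the scene stay as the last step left them, time stands still between calls to the robot, and variables do not carry over. Pictures are saved under pics/ and viewed, about 8 in all and at most 12, crops included, and the job is handed in when it is done.

Besides the shell and the picture viewer there is one more tool, called after "Emit:" in YAML: its name, and indented under it one key for each argument. apply_moves: Moves the arm, as the interface text tells. Its arguments: {"type":"object","properties":{"targets":{"type":"array"}},"required":["targets"]}

```bash
mkdir -p pics; cat > h.py <<'E'
import numpy as np, cv2
from plant import manip, viewer
def cam(name):
    s=manip.sense(); c=viewer.read_camera(name)
    if 'xyz' in c: R=np.array(c['attitude']);R=R if R.shape==(3,3) else R; t=np.array(c['xyz'])
    else:
        T=np.array(c['T_tool_cam']); Rt=np.array(s['tcp_rot']); R=Rt@T[:3,:3]; t=Rt@T[:3,3]+np.array(s['eef_pos'])
    z=c['range_z']; v,u=np.mgrid[0:480,0:640]
    P=np.stack([(u-c['cx'])/c['fx']*z,-(v-c['cy'])/c['fy']*z,-z],-1)@R.T+t
    P[z==0]=np.nan
    return c,P
def save(n,im): cv2.imwrite('pics/'+n,im[...,::-1])
E
python3 - <<'E'
from h import *
s=manip.sense(); print({k:np.round(v,3) for k,v in s.items()})
for n in('top','scene'):
    c,P=cam(n); save(n+'.png',c['color']); np.savez(n+'.npz',P=P,c=c['color']); print(n,c.keys(),c['xyz'],np.shape(c['attitude']))
    for t in ['vise','vise_jaw','crank','housing','rubber_block','mat','parts_tray']:
        for d in viewer.look_for(n,t):
            u,v=np.round(d['pixel']).astype(int); print(t,u,v,round(d['confidence'],2),np.round(P[v,u],3))
E
```

```text
{'time': np.float64(0.0), 'joint_positions': array([ 1.114,  0.351,  1.652, -0.   ,  1.139, -0.085]), 'qvel': array([-0.001,  0.002,  0.001,  0.   ,  0.001,  0.001]), 'effort': array([ 3.0000e-03, -4.9734e+01, -2.8526e+01,  7.0000e-02,  2.5000e-02,
       -0.0000e+00]), 'eef_pos': array([0.2  , 0.512, 0.404]), 'tcp_rot': array([[-0.932,  0.363, -0.   ],
       [ 0.363,  0.932, -0.001],
       [ 0.   , -0.001, -1.   ]]), 'wrist_force': array([ 0.006, -0.487,  0.666]), 'wrist_torque': array([-0.002,  0.049,  0.001]), 'opening': np.float64(0.998)}
top dict_keys(['color', 'range_z', 'fx', 'fy', 'cx', 'cy', 'xyz', 'attitude']) [0.42513957 0.00533552 1.40408297] (3, 3)
vise 307 228 0.57 [0.545 0.062 0.098]
vise_jaw 302 223 0.82 [0.558 0.075 0.097]
vise_jaw 451 254 0.67 [ 0.476 -0.309  0.028]
crank 300 263 0.47 [0.458 0.08  0.119]
housing 308 203 0.73 [0.606 0.058 0.112]
rubber_block 392 210 0.78 [ 0.592 -0.156  0.053]
rubber_block 453 249 0.57 [ 0.488 -0.309  0.053]
rubber_block 307 225 0.36 [0.553 0.062 0.1  ]
mat 526 265 0.94 [ 0.445 -0.512  0.   ]
mat 436 360 0.69 [ 0.2   -0.266  0.   ]
mat 443 253 0.62 [ 0.48  -0.294  0.   ]
parts_tray 183 187 0.62 [0.657 0.376 0.086]
scene dict_keys(['color', 'range_z', 'fx', 'fy', 'cx', 'cy', 'xyz', 'attitude']) [1.06734673 0.20915086 1.1269355 ] (3, 3)
vise 324 295 0.79 [0.631 0.075 0.101]
vise 353 226 0.7 [0.444 0.092 0.116]
vise_jaw 334 269 0.76 [0.561 0.078 0.1  ]
crank 130 274 0.32 [ 0.677 -0.425  0.005]
housing 320 283 0.73 [0.613 0.061 0.119]
rubber_block 198 225 0.92 [ 0.512 -0.302  0.044]
rubber_block 239 272 0.56 [ 0.61  -0.148  0.047]
mat 206 228 0.68 [ 0.501 -0.291  0.016]
mat 255 153 0.67 [ 0.217 -0.261  0.009]
mat 145 193 0.58 [ 0.436 -0.508  0.002]
mat 321 296 0.3 [0.636 0.07  0.103]
parts_tray 444 283 0.67 [0.472 0.341 0.006]
```

View pics/top.png

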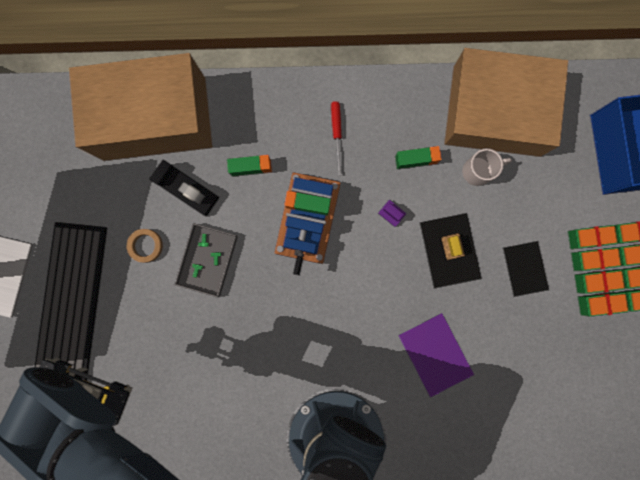

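View pics/scene.png

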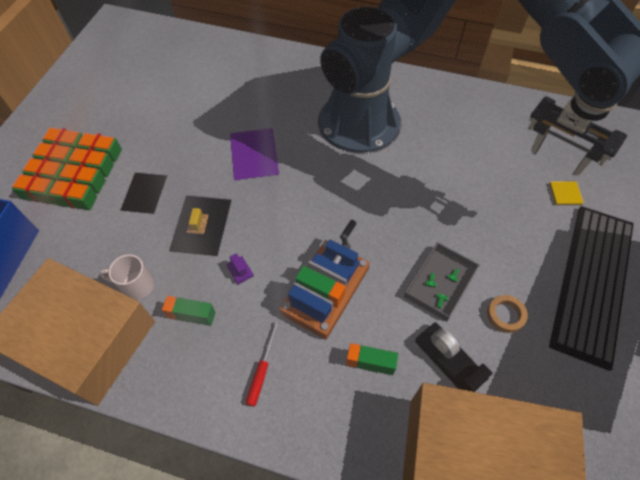

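Candidates, as top-image pixels:
- **Rubbing block:** purple (392,210) is a decoy. Yellow on cork (453,247) is the one meant.
- **Mats:** purple (436,355) is out, and the small black one (526,268) is smaller. The large black one (450,250) is meant.
- **Housing:** (308,203) in the vise is the workpiece. The spares are at (248,165) and (418,157).
- **Crank handle:** (298,265).

Next I fit the poses.

```bash
python3 - <<'E'
from h import *
def rect(P,m):
    q=P[m][:,:2]; q=q[np.isfinite(q).all(1)]; (c,s,a)=cv2.minAreaRect((q*1000).astype(np.float32)); return len(q),np.round(c,1),np.round(s,1),round(a,1)
for n in('top','scene'):
    d=np.load(n+'.npz'); P=d['P']; c=d['c']; x,y,z=P[...,0],P[...,1],P[...,2]
    hsv=cv2.cvtColor(c,cv2.COLOR_RGB2HSV); H,S,V=[hsv[...,i].astype(int) for i in range(3)]
    vis=(np.abs(x-.56)<.17)&(np.abs(y-.06)<.12)
    print(n,'housing',rect(P,vis&(z>.109)&(z<.122)&(S>120)&((H<20)|((H>45)&(H<80)))&(x>.5)))
    print(' riser+',rect(P,vis&(z>.033)&(x>.47)), 'riser top',rect(P,vis&(z>.033)&(z<.046)&(S>90)&(H<20)))
    m=vis&(z>.03)&(V<60)&(x<.5); print(' handle',rect(P,m),np.round(np.nanmean(P[m],0),3))
    m=vis&(H>100)&(H<125)&(S>110)&(z>.08); print(' blue',rect(P,m))
    rb=(np.abs(x-.485)<.1)&(np.abs(y+.3)<.1)
    print(' rib',rect(P,rb&(z>.045)&(S>100)), np.nanmedian(z[rb&(z>.045)]),'yellow',rect(P,rb&(H>20)&(H<33)&(S>120)),'cork',rect(P,rb&(z>.012)&(S>60)))
    print(' mat',rect(P,rb&(V<60)&(z<.01)))
t=np.load('top.npz')['c'][150:300,250:490]; save('crop.png',cv2.resize(t,None,fx=3.2,fy=3.2,interpolation=cv2.INTER_CUBIC))
E
```

```text
top housing (651, array([608.5,  61.8]), array([109.7,  38.5]), 78.3)
 riser+ (4172, array([594. , 102.4]), array([209.6, 234.9]), 76.7) riser top (1081, array([593.3,  99.8]), array([204.2, 231.5]), 76.7)
 handle (160, array([472.3,  74.4]), array([36.5, 86.1]), 52.2) [0.463 0.078 0.106]
 blue (1044, array([577.2,  61.9]), array([ 95.5, 177.5]), 78.0)
 rib (181, array([ 497. , -313.6]), array([49.6, 23.7]), 11.9) 0.056955430838124155 yellow (208, array([ 497.9, -318.4]), array([49.1, 33.6]), 14.2) cork (413, array([ 497. , -313.7]), array([59.7, 48.6]), 12.7)
 mat (2698, array([ 488. , -313.8]), array([176.9, 129.7]), 10.1)
scene housing (728, array([608.2,  59.7]), array([109. ,  38.9]), 79.3)
 riser+ (4827, array([594.1, 101.4]), array([212.8, 236.1]), 76.9) riser top (966, array([579.,  64.]), array([129.5, 217.6]), 76.3)
 handle (113, array([472.2,  70.3]), array([36.1, 83.2]), 43.1) [0.462 0.082 0.115]
 blue (1183, array([578.1,  63.3]), array([ 99. , 173.9]), 77.1)
 rib (177, array([ 495.1, -315.8]), array([52. , 22.7]), 13.1) 0.05759258806228473 yellow (193, array([ 485.4, -324.4]), array([79.1, 38.1]), 29.5) cork (408, array([ 496.9, -315.6]), array([59.9, 45.9]), 12.1)
 mat (1047, array([ 483.4, -290.4]), array([172.5,  84.4]), 13.5)
```

View pics/crop.png

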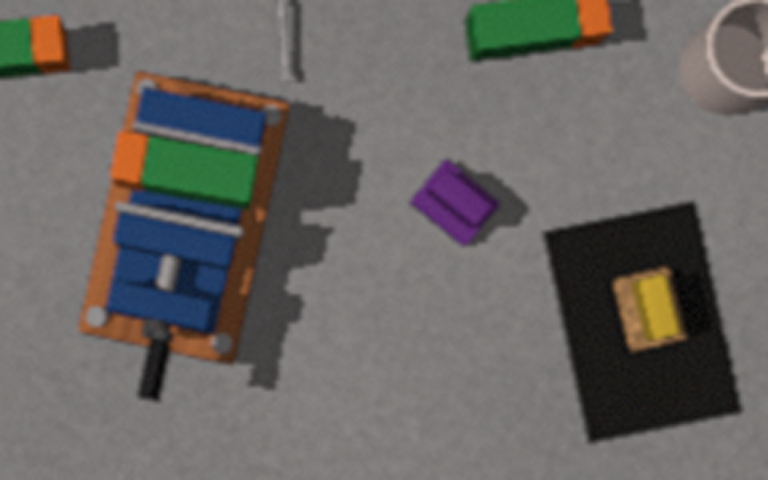

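Crop: vise at left with orange cap on the +y side, handle at about (152,367) and pointing straight up. The yellow and cork block is on the large black mat at (650,310). The purple block (455,203) is the decoy. Next I plan the hover over the handle.

```bash
cat >> h.py <<'E'
VC=np.array([.579,.064]); VY=np.radians(-13.2)
def vw(p,yaw=None):  # vise -> world
    a=VY if yaw is None else yaw
    return np.array([VC[0]+p[0]*np.cos(a)-p[1]*np.sin(a),VC[1]+p[0]*np.sin(a)+p[1]*np.cos(a),p[2]])
def rel(grasp,yang):
    """grasp point world, angle (deg) of tool y; tool down -> row shift mm, rotvec deg"""
    from scipy.spatial.transform import Rotation as Ro
    s=manip.sense(); R=np.array(s['tcp_rot']); a=np.radians(yang)
    y=np.array([np.cos(a),np.sin(a),0]); z=np.array([0,0,-1.]); Rt=np.stack([np.cross(y,z),y,z],1)
    t=np.array(grasp)-.167*z
    return np.round(R.T@(t-np.array(s['eef_pos'])),4), np.round(Ro.from_matrix(R.T@Rt).as_rotvec(degrees=True),2)
def st():
    s=manip.sense(); R=np.array(s['tcp_rot']); g=np.array(s['eef_pos'])+.167*R[:,2]
    print('t',round(float(s['time']),2),'grasp',np.round(g,4),'yang',round(float(np.degrees(np.arctan2(R[1,1],R[0,1]))),2),'z',np.round(R[:,2],3),'F',np.round(s['wrist_force'],1),'op',round(float(s['opening']),3),'q',np.round(s['joint_positions'],2))
E
python3 - <<'E'
from h import *
for n in('top','scene'):
    P=np.load(n+'.npz')['P']
    m=(P[...,2]>.105)&(P[...,0]<.485)&(np.abs(P[...,1]-.08)<.06)&(P[...,0]>.4)
    q=P[m]; print(n,len(q),q.mean(0),q.max(0),q.min(0), cv2.minAreaRect((q[:,:2]*1000).astype(np.float32)))
g=vw([-.128,0,.113]); print(g); print(rel([g[0],g[1],.235],76.8))
E
```

```text
top 158 [0.45610792 0.08523911 0.1185513 ] [0.48249704 0.09785074 0.12545334] [0.42877442 0.07243096 0.11046714] ((456.7182312011719, 85.4382553100586), (17.184816360473633, 54.70616912841797), 76.99051666259766)
scene 168 [0.45799022 0.08348734 0.11886455] [0.4841865  0.09657493 0.12556632] [0.42703768 0.06885758 0.10500296] ((455.0010681152344, 82.98908996582031), (18.22348403930664, 56.18527603149414), 74.8952407836914)
[0.4543819  0.09322891 0.113     ]
(array([-0.3895, -0.2981,  0.0027]), array([ 0. , -0. , -8.1]))
```

Emit:
apply_moves:
  targets: [-0.039,-0.03,0,0,0,-1,0,-0.078,-0.06,0,0,0,-2,0,-0.117,-0.09,0,0,0,-3,0,-0.156,-0.12,0,0,0,-4,0,-0.195,-0.15,0,0,0,-5,0,-0.234,-0.18,0,0,0,-6,0,-0.273,-0.21,0,0,0,-7,0,-0.312,-0.24,0,0,0,-8,0,-0.35,-0.27,0,0,0,-8.1,0,-0.39,-0.3,0,0,0,-8.1,0,-0.39,-0.303,0,0,0,-8.1,0,-0.39,-0.303,0,0,0,-8.1,0]

```text
time: 2.0
eef_pos: [0.4532, 0.0876, 0.4046]
tcp_rot: [[-0.973, 0.231, -0.0], [0.231, 0.973, 0.0], [0.0, -0.0, -1.0]]
wrist_force: [0.0, -0.0, -0.2]
opening: 1.002
```

```bash
python3 - <<'E'
from h import *
st()
c,P=cam('wrist'); save('w1.png',c['color']); np.savez('w1.npz',P=P,c=c['color'])
print(c['T_tool_cam'])
x,y,z=P[...,0],P[...,1],P[...,2]
def rect(P,m):
    q=P[m][:,:2]; (cc,s,a)=cv2.minAreaRect((q*1000).astype(np.float32)); return len(q),np.round(cc,1),np.round(s,1),round(a,1)
m=(z>.105)&(x<.485)&(np.abs(y-.08)<.06)&(x>.4); print('handle',rect(P,m))
for n in('top','scene'):
    Q=np.load(n+'.npz')['P']; 
    m=((Q[...,2]>.03)&(Q[...,2]<.135)).astype(np.uint8); k,l=cv2.connectedComponents(m)
    L=l[203,308] if n=='top' else l[283,320]; M=l==L; print(n,rect(Q,M))
    M2=M&(Q[...,0]>.475)&(Q[...,2]<.105); print(rect(Q,M2))
    for d in viewer.trace('wrist','vise') if n=='top' else []: print(d['confidence'],d['pixel'])
E
```

```text
t 2.0 grasp [0.4531 0.0876 0.2376] yang 76.65 z [-0.  0. -1.] F [ 0.  -0.  -0.2] op 1.002 q [ 0.09  0.19  1.87  0.    1.08 -1.25]
[[ 5.03376947e-04  9.71016250e-01  2.39012945e-01  6.51789747e-02]
 [ 9.99999125e-01 -1.96457337e-04 -1.30793434e-03 -8.19384135e-04]
 [-1.22306965e-03  2.39013395e-01 -9.71015500e-01  2.04210697e-02]
 [ 0.00000000e+00  0.00000000e+00  0.00000000e+00  1.00000000e+00]]
handle (80548, array([447.8,  76.1]), array([128.6,  65.4]), 75.7)
top (4277, array([559.1,  70. ]), array([130.5, 261.2]), 76.7)
(3312, array([579. ,  65.2]), array([130.5, 220.4]), 76.8)
0.2 [558.7, 283.4]
scene (4884, array([557.4,  67.6]), array([130.7, 262.1]), 76.8)
(3860, array([577.4,  63.3]), array([130.3, 221. ]), 76.7)
```

View pics/w1.png

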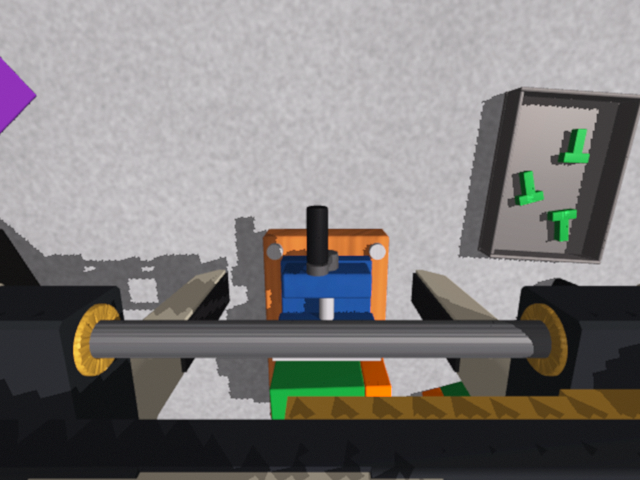

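Wrist view: handle from (317,205) to (320,270), slightly left (-y) of the vise centre line at about x=326, so the crank has already been turned a little past 0. Measure that offset.

```bash
sed -i 's/VC=.*/VC=np.array([.5783,.0643]); VY=np.radians(-13.25)/' h.py; python3 - <<'E'
from h import *
d=np.load('w1.npz'); P=d['P']; ca,sa=np.cos(VY),np.sin(VY)
q=P-np.r_[VC,0]; X=q[...,0]*ca+q[...,1]*sa; Y=-q[...,0]*sa+q[...,1]*ca; Z=q[...,2]
v,u=np.mgrid[0:480,0:640]
m=(u>295)&(u<350)&(v>195)&(v<275)&(Z>.105)&(Z<.13)
print('handle X',X[m].min(),X[m].max(),'Y',np.percentile(Y[m],[1,50,99]),'Z',np.percentile(Z[m],[50,99]))
m2=m&(X<-.115)&(X>-.145)
print('hY',np.percentile(Y[m2],[0,1,50,99,100]),Z[m2].max())
m=(u>255)&(u<400)&(v>225)&(v<300)&(Z>.03)&(Z<.048); print('riser Y',np.percentile(Y[m],[.5,99.5]),'Xmin',X[m].min())
m=(u>255)&(u<400)&(v>250)&(v<330)&(Z>.085)&(Z<.105); print('block Y',np.percentile(Y[m],[.5,99.5]),'X',X[m].min(),Z[m].max())
print(rel(vw([-.134,-.0085,.200]),76.75))
E
```

```text
handle X -0.15209134686951117 -0.09712084533162414 Y [-0.01777682 -0.00891561 -0.00081811] Z [0.11910974 0.1216706 ]
hY [-0.01775641 -0.01766136 -0.00885379 -0.00086741 -0.0008175 ] 0.12231057346977015
riser Y [-0.06571621  0.06326053] Xmin -0.11122316167423765
block Y [-0.04024641  0.03791459] X -0.10513735306308059 0.10305262727191439
(array([ 0.006 , -0.0038,  0.0377]), array([ 0.01, -0.02,  0.07]))
```

```bash
python3 - <<'E'
from h import *
print(rel(vw([-.134,-.0092,.112]),76.75))
E
```

```text
(array([ 0.006 , -0.0045,  0.1257]), array([ 0.01, -0.02,  0.07]))
```

Emit:
apply_moves:
  targets: [0.006,-0.0045,0.02,0,0,0,0,0.006,-0.0045,0.05,0,0,0,0,0.006,-0.0045,0.08,0,0,0,0,0.006,-0.0045,0.11,0,0,0,0,0.006,-0.0045,0.1257,0,0,0,0,0.006,-0.0045,0.1257,0,0,0,0,0.006,-0.0045,0.1257,0,0,0,255,0.006,-0.0045,0.1257,0,0,0,255,0.006,-0.0045,0.1257,0,0,0,255,0.006,-0.0045,0.1257,0,0,0,255,0.006,-0.0045,0.1257,0,0,0,255,0.006,-0.0045,0.1257,0,0,0,255]

```text
time: 3.3
eef_pos: [0.4457, 0.0861, 0.2792]
tcp_rot: [[-0.974, 0.228, -0.0], [0.228, 0.974, 0.0], [0.0, 0.0, -1.0]]
wrist_force: [-0.3, -0.3, -0.1]
opening: 0.529
```

```bash
cat >> h.py <<'E'
R0=.035
def crank(phi0,dphis):
    """rows y,z (tool) relative for handle going from phi0 to phi0+d (tool y=vise y, tool z down)"""
    return [(round(-R0*(np.sin(phi0+d)-np.sin(phi0)),4),round(-R0*(np.cos(phi0+d)-np.cos(phi0)),4)) for d in dphis]
def vf(p):
    q=np.asarray(p)-np.r_[VC,0]; return np.array([q[0]*np.cos(VY)+q[1]*np.sin(VY),-q[0]*np.sin(VY)+q[1]*np.cos(VY),q[2]])
E
python3 - <<'E'
from h import *
st(); s=manip.sense(); print(vf(np.array(s['eef_pos'])+.167*np.array(s['tcp_rot'])[:,2]))
print(crank(.23,np.radians(np.arange(1,13)*20)))
E
```

```text
t 3.3 grasp [0.4457 0.0861 0.1122] yang 76.82 z [-0.  0. -1.] F [-0.3 -0.3 -0.1] op 0.529 q [ 0.09  0.37  2.    0.    0.77 -1.25]
[-0.13403373 -0.00916624  0.11215339]
[(np.float64(-0.0112), np.float64(0.0048)), (np.float64(-0.02), np.float64(0.0131)), (np.float64(-0.0255), np.float64(0.0239)), (np.float64(-0.027), np.float64(0.036)), (np.float64(-0.0242), np.float64(0.0479)), (np.float64(-0.0175), np.float64(0.058)), (np.float64(-0.0078), np.float64(0.0653)), (np.float64(0.0038), np.float64(0.0688)), (np.float64(0.016), np.float64(0.0682)), (np.float64(0.0271), np.float64(0.0634)), (np.float64(0.036), np.float64(0.0551)), (np.float64(0.0415), np.float64(0.0442))]
```

Emit:
apply_moves:
  targets: [0,0,0,0,0,0,255,0,0,0,0,0,0,255,0,0,0,0,0,0,255,0,0,0,0,0,0,255,0,0,0,0,0,0,255,0,0,0,0,0,0,255,0,0,0,0,0,0,255]

```text
time: 4.0
eef_pos: [0.4458, 0.0861, 0.2792]
tcp_rot: [[-0.974, 0.228, 0.0], [0.228, 0.974, 0.0], [0.0, 0.0, -1.0]]
wrist_force: [-1.2, 1.0, -1.4]
opening: 0.185
```

Emit:
apply_moves:
  targets: [0,-0.0112,0.0048,0,0,0,255,0,-0.02,0.0131,0,0,0,255,0,-0.0255,0.0239,0,0,0,255,0,-0.027,0.036,0,0,0,255,0,-0.0242,0.0479,0,0,0,255,0,-0.0175,0.058,0,0,0,255,0,-0.0078,0.0653,0,0,0,255,0,0.0038,0.0688,0,0,0,255,0,0.0038,0.0688,0,0,0,255,0,0.0038,0.0688,0,0,0,255]

```text
time: 5.0
eef_pos: [0.4468, 0.09, 0.2104]
tcp_rot: [[-0.974, 0.228, 0.001], [0.228, 0.974, 0.001], [-0.0, 0.001, -1.0]]
wrist_force: [-0.2, 3.4, 4.9]
opening: 0.184
```

```bash
cat >> h.py <<'E'
def cs():
    st(); s=manip.sense(); p=vf(np.array(s['eef_pos'])+.167*np.array(s['tcp_rot'])[:,2])
    y,z=p[1]+.0012,p[2]-.078; ph=np.arctan2(-y,z); F=vfv(s['wrist_force'])
    print('vise',np.round(p,4),'r',np.hypot(y,z),'phi deg',np.degrees(ph)%360,'Fvise',F); return ph
def vfv(f): return np.round([f[0]*np.cos(VY)+f[1]*np.sin(VY),-f[0]*np.sin(VY)+f[1]*np.cos(VY),f[2]],1)
E
python3 - <<'E'
from h import *
ph=cs(); print([tuple(map(float,r)) for r in crank(np.radians(np.degrees(ph)%360),np.radians(np.arange(1,12)*20))])
E
```

```text
t 5.0 grasp [0.4469 0.0901 0.0434] yang 76.84 z [ 0.001  0.001 -1.   ] F [-0.2  3.4  4.9] op 0.184 q [ 0.1   0.51  2.03  0.    0.61 -1.25]
vise [-0.1338 -0.005   0.0434] r 0.034809152333129145 phi deg 173.68156127361038 Fvise [-0.9  3.3  4.9]
[(0.0121, -0.0008), (0.0233, -0.0057), (0.0321, -0.0141), (0.0374, -0.025), (0.0388, -0.037), (0.0359, -0.0488), (0.0292, -0.059), (0.0194, -0.0662), (0.0077, -0.0696), (-0.0044, -0.0688), (-0.0156, -0.0639)]
```

Emit:
apply_moves:
  targets: [0,0.0121,-0.0008,0,0,0,255,0,0.0233,-0.0057,0,0,0,255,0,0.0321,-0.0141,0,0,0,255,0,0.0374,-0.025,0,0,0,255,0,0.0388,-0.037,0,0,0,255,0,0.0359,-0.0488,0,0,0,255,0,0.0292,-0.059,0,0,0,255,0,0.0194,-0.0662,0,0,0,255,0,0.0077,-0.0696,0,0,0,255,0,-0.0044,-0.0688,0,0,0,255,0,-0.0156,-0.0639,0,0,0,255,0,-0.0156,-0.0639,0,0,0,255]

```text
time: 6.2
eef_pos: [0.4428, 0.0734, 0.2733]
tcp_rot: [[-0.973, 0.23, 0.0], [0.23, 0.973, 0.001], [-0.0, 0.002, -1.0]]
wrist_force: [5.0, 4.8, -12.4]
opening: 0.184
```

```bash
python3 - <<'E'
from h import *
ph=cs(); print([tuple(map(float,r)) for r in crank(ph,np.radians(np.arange(1,12)*18))])
E
```

```text
t 6.2 grasp [0.4429 0.0737 0.1063] yang 76.72 z [ 0.     0.001 -1.   ] F [  5.    4.8 -12.4] op 0.184 q [ 0.06  0.37  2.02  0.    0.75 -1.28]
vise [-0.1339 -0.0219  0.1063] r 0.03506341031812939 phi deg 36.202246422724194 Fvise [  3.7   5.9 -12.4]
[(-0.0077, 0.0078), (-0.0127, 0.0175), (-0.0143, 0.0284), (-0.0126, 0.0392), (-0.0076, 0.0489), (0.0002, 0.0566), (0.01, 0.0616), (0.0208, 0.0632), (0.0316, 0.0615), (0.0413, 0.0565), (0.0491, 0.0487)]
```

Emit:
apply_moves:
  targets: [0,-0.0077,0.0078,0,0,0,255,0,-0.0127,0.0175,0,0,0,255,0,-0.0143,0.0284,0,0,0,255,0,-0.0126,0.0392,0,0,0,255,0,-0.0076,0.0489,0,0,0,255,0,0.0002,0.0566,0,0,0,255,0,0.01,0.0616,0,0,0,255,0,0.0208,0.0632,0,0,0,255,0,0.0316,0.0615,0,0,0,255,0,0.0316,0.0615,0,0,0,255]

```text
time: 7.2
eef_pos: [0.4501, 0.1044, 0.2119]
tcp_rot: [[-0.973, 0.229, 0.0], [0.229, 0.973, 0.002], [0.0, 0.002, -1.0]]
wrist_force: [-1.2, 3.4, -3.1]
opening: 0.183
```

```bash
python3 - <<'E'
from h import *
ph=cs(); print([tuple(map(float,r)) for r in crank(ph,np.radians(np.arange(1,12)*10))])
c,P=cam('scene'); save('s2.png',cv2.resize(c['color'][190:370,220:460],None,fx=3,fy=3))
E
```

```text
t 7.2 grasp [0.4501 0.1047 0.0449] yang 76.74 z [ 0.     0.002 -1.   ] F [-1.2  3.4 -3.1] op 0.183 q [ 0.13  0.51  2.01  0.    0.62 -1.21]
vise [-0.134   0.0099  0.0449] r 0.03495699728686296 phi deg 198.56344031035613 Fvise [-2.   3.1 -3.1]
[(0.0056, -0.0024), (0.0107, -0.0058), (0.0151, -0.01), (0.0187, -0.0149), (0.0214, -0.0204), (0.0232, -0.0262), (0.0238, -0.0323), (0.0235, -0.0384), (0.022, -0.0443), (0.0196, -0.0499), (0.0162, -0.055)]
```

View pics/s2.png

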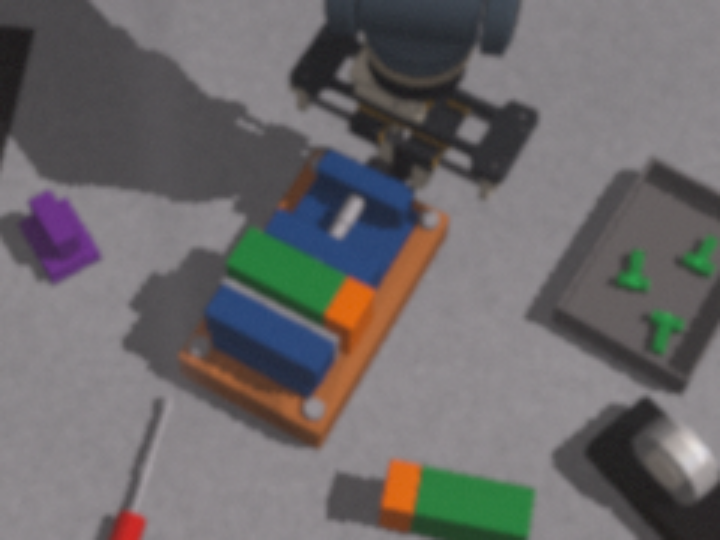

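The jaw is now next to the housing, and a small gap to the fixed jaw remains. Phi is about 558 deg. Carry on more slowly.

Emit:
apply_moves:
  targets: [0,0.0056,-0.0024,0,0,0,255,0,0.0107,-0.0058,0,0,0,255,0,0.0151,-0.01,0,0,0,255,0,0.0187,-0.0149,0,0,0,255,0,0.0214,-0.0204,0,0,0,255,0,0.0232,-0.0262,0,0,0,255,0,0.0238,-0.0323,0,0,0,255,0,0.0235,-0.0384,0,0,0,255,0,0.0235,-0.0384,0,0,0,255]

```text
time: 8.15
eef_pos: [0.4555, 0.1276, 0.2515]
tcp_rot: [[-0.973, 0.23, 0.001], [0.23, 0.973, 0.003], [-0.001, 0.003, -1.0]]
wrist_force: [-3.0, 6.7, 2.3]
opening: 0.184
```

```bash
python3 - <<'E'
from h import *
ph=cs(); print([tuple(map(float,r)) for r in crank(ph,np.radians(np.arange(1,12)*5))])
E
```

```text
t 8.15 grasp [0.4557 0.1281 0.0845] yang 76.73 z [ 0.001  0.003 -1.   ] F [-3.   6.7  2.3] op 0.184 q [ 0.17  0.45  1.97  0.    0.72 -1.17]
vise [-0.134   0.034   0.0845] r 0.03575614235291975 phi deg 280.4725263308422 Fvise [-4.5  5.9  2.3]
[(-0.0007, -0.003), (-0.0016, -0.0059), (-0.0028, -0.0087), (-0.0043, -0.0114), (-0.0059, -0.0139), (-0.0078, -0.0164), (-0.0099, -0.0186), (-0.0121, -0.0206), (-0.0146, -0.0225), (-0.0172, -0.0241), (-0.0199, -0.0255)]
```

Emit:
apply_moves:
  targets: [0,-0.0007,-0.003,0,0,0,255,0,-0.0016,-0.0059,0,0,0,255,0,-0.0028,-0.0087,0,0,0,255,0,-0.0028,-0.0087,0,0,0,255]

```text
time: 8.55
eef_pos: [0.4548, 0.1248, 0.2607]
tcp_rot: [[-0.973, 0.23, 0.001], [0.23, 0.973, 0.003], [-0.001, 0.003, -1.0]]
wrist_force: [-2.3, 0.8, 3.2]
opening: 0.186
```

```bash
python3 - <<'E'
from h import *
ph=cs(); print([tuple(map(float,r)) for r in crank(ph,np.radians(np.arange(1,12)*5))])
E
```

```text
t 8.55 grasp [0.455  0.1253 0.0937] yang 76.72 z [ 0.001  0.003 -1.   ] F [-2.3  0.8  3.2] op 0.186 q [ 0.17  0.43  1.97  0.    0.74 -1.17]
vise [-0.134   0.0311  0.0937] r 0.03589893723813455 phi deg 295.9390344690902 Fvise [-2.4  0.2  3.2]
[(-0.0015, -0.0027), (-0.0031, -0.0052), (-0.005, -0.0076), (-0.0071, -0.0098), (-0.0094, -0.0119), (-0.0119, -0.0137), (-0.0145, -0.0153), (-0.0172, -0.0166), (-0.02, -0.0178), (-0.023, -0.0186), (-0.026, -0.0193)]
```

Emit:
apply_moves:
  targets: [0,-0.0015,-0.0027,0,0,0,255,0,-0.0031,-0.0052,0,0,0,255,0,-0.0031,-0.0052,0,0,0,255]

```text
time: 8.85
eef_pos: [0.454, 0.1216, 0.266]
tcp_rot: [[-0.973, 0.23, 0.001], [0.23, 0.973, 0.003], [-0.001, 0.003, -1.0]]
wrist_force: [-1.4, 2.9, -3.8]
opening: 0.187
```

```bash
python3 - <<'E'
from h import *
ph=cs(); print([tuple(map(float,r)) for r in crank(ph,np.radians(np.arange(1,12)*5))])
E
```

```text
t 8.85 grasp [0.4543 0.1221 0.099 ] yang 76.7 z [ 0.001  0.003 -1.   ] F [-1.4  2.9 -3.8] op 0.187 q [ 0.16  0.42  1.97  0.    0.75 -1.18]
vise [-0.134   0.0279  0.099 ] r 0.03587396636223558 phi deg 305.83506855653 Fvise [-2.1  2.5 -3.8]
[(-0.0019, -0.0024), (-0.004, -0.0046), (-0.0063, -0.0066), (-0.0087, -0.0085), (-0.0113, -0.0101), (-0.014, -0.0114), (-0.0169, -0.0126), (-0.0198, -0.0134), (-0.0228, -0.0141), (-0.0258, -0.0144), (-0.0289, -0.0145)]
```

Emit:
apply_moves:
  targets: [0,-0.0019,-0.0024,0,0,0,255,0,-0.0019,-0.0024,0,0,0,255]

```text
time: 9.05
eef_pos: [0.4536, 0.1199, 0.2682]
tcp_rot: [[-0.973, 0.23, 0.002], [0.23, 0.973, 0.004], [-0.001, 0.004, -1.0]]
wrist_force: [1.0, 5.4, -9.3]
opening: 0.188
```

```bash
python3 - <<'E'
from h import *
ph=cs()
E
```

```text
t 9.05 grasp [0.4538 0.1205 0.1012] yang 76.69 z [ 0.002  0.004 -1.   ] F [ 1.   5.4 -9.3] op 0.188 q [ 0.16  0.41  1.97  0.    0.76 -1.18]
vise [-0.134   0.0261  0.1012] r 0.035891484490687735 phi deg 310.3672503631008 Fvise [-0.3  5.5 -9.3]
```

Emit:
apply_moves:
  targets: [0,-0.0021,-0.0022,0,0,0,255,0,-0.0021,-0.0022,0,0,0,255]

```text
time: 9.25
eef_pos: [0.4531, 0.1181, 0.2701]
tcp_rot: [[-0.973, 0.231, 0.002], [0.231, 0.973, 0.005], [-0.001, 0.005, -1.0]]
wrist_force: [1.9, 8.0, -13.5]
opening: 0.183
```

```bash
python3 - <<'E'
from h import *
ph=cs()
E
```

```text
t 9.25 grasp [0.4535 0.1188 0.1031] yang 76.67 z [ 0.002  0.005 -1.   ] F [  1.9   8.  -13.5] op 0.183 q [ 0.15  0.41  1.97  0.01  0.76 -1.19]
vise [-0.134   0.0245  0.1031] r 0.03589471201741174 phi deg 314.35619906063243 Fvise [ -0.    8.2 -13.5]
```

Emit:
apply_moves:
  targets: [0,-0.0023,-0.0021,0,0,0,255,0,-0.0023,-0.0021,0,0,0,255]

```text
time: 9.45
eef_pos: [0.4526, 0.1162, 0.2717]
tcp_rot: [[-0.973, 0.231, 0.003], [0.231, 0.973, 0.006], [-0.001, 0.006, -1.0]]
wrist_force: [4.2, 10.7, -15.3]
opening: 0.184
```

```bash
python3 - <<'E'
from h import *
ph=cs()
c,P=cam('scene'); save('s3.png',cv2.resize(c['color'][190:370,220:460],None,fx=3,fy=3))
x,y,z=P[...,0],P[...,1],P[...,2]
hsv=cv2.cvtColor(c['color'],cv2.COLOR_RGB2HSV); H,S=hsv[...,0].astype(int),hsv[...,1]
m=(z>.109)&(z<.122)&(S>120)&((H<20)|((H>45)&(H<80)))&(x>.52)&(x<.68)&(abs(y-.06)<.1)
print(cv2.minAreaRect((P[m][:,:2]*1000).astype(np.float32)))
E
```

```text
t 9.45 grasp [0.453  0.1172 0.1047] yang 76.64 z [ 0.003  0.006 -1.   ] F [  4.2  10.7 -15.3] op 0.184 q [ 0.15  0.4   1.97  0.01  0.76 -1.19]
vise [-0.134   0.0228  0.1047] r 0.03587191526177712 phi deg 317.9984229579892 Fvise [  1.6  11.3 -15.3]
((613.121337890625, 57.91559600830078), (109.3477783203125, 38.0416145324707), 77.024169921875)
```

View pics/s3.png

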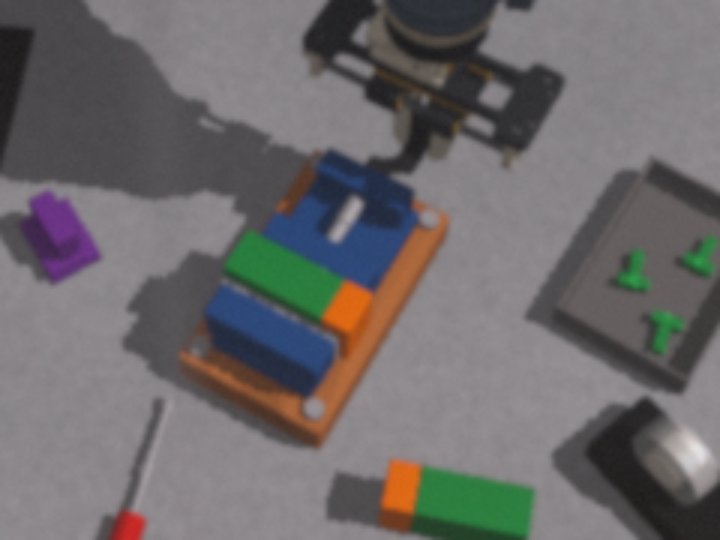

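Clamped: the housing is aligned with the vise (yaw -13 deg) against the fixed jaw, with about 19 N at the handle. Next I release and rise.

Emit:
apply_moves:
  targets: [0,0,0,0,0,0,60,0,0,0,0,0,0,60,0,0,0,0,0,0,60,0,0,0,0,0,0,60,0,0,0,0,0,0,60,0,0,0,0,0,0,60,0,0,0,0,0,0,60,0,0,-0.03,0,0,0,60,0,0,-0.07,0,0,0,60,0,0,-0.11,0,0,0,60,0,0,-0.14,0,0,0,60,0,0,-0.14,0,0,0,60]

```text
time: 10.7
eef_pos: [0.4528, 0.1155, 0.4154]
tcp_rot: [[-0.973, 0.231, 0.009], [0.231, 0.973, 0.007], [-0.007, 0.009, -1.0]]
wrist_force: [0.0, 0.5, -0.3]
opening: 0.763
```

```bash
python3 - <<'E'
from h import *
st(); print(rel([.497,-.3145,.235],102.3), rel([.497,-.3145,.235],-77.7))
c,P=cam('top')
n='t2'; np.savez('t2.npz',P=P,c=c['color'])
x,y,z=P[...,0],P[...,1],P[...,2]
m=(z>.109)&(x<.485)&(np.abs(y-.08)<.06)&(x>.4)&(z<.13); print('handle',m.sum(),vf(np.nanmean(P[m],0)) if m.any() else '')
E
```

```text
t 10.7 grasp [0.4543 0.1166 0.2484] yang 76.64 z [ 0.009  0.007 -1.   ] F [ 0.   0.5 -0.3] op 0.763 q [ 0.15  0.19  1.85  0.01  1.1  -1.19]
(array([-0.1423, -0.4082,  0.0109]), array([  0.4 ,   0.53, -25.66])) (array([-0.1423, -0.4082,  0.0109]), array([  0.72,  -0.55, 154.34]))
handle 0
```

Emit:
apply_moves:
  targets: [-0.012,-0.034,0,0,0,8.5,60,-0.024,-0.068,0,0,0,17,60,-0.036,-0.102,0,0,0,25.5,60,-0.048,-0.136,0,0,0,34,60,-0.06,-0.17,0,0,0,42.5,60,-0.071,-0.204,0,0,0,51,60,-0.083,-0.238,0,0,0,59.5,60,-0.095,-0.272,0,0,0,68,60,-0.107,-0.306,0,0,0,76.5,60,-0.119,-0.34,0,0,0,85,60,-0.13,-0.374,0,0,0,93.5,60,-0.142,-0.408,0,0,0,102,60]

```text
time: 11.95
eef_pos: [0.496, -0.3159, 0.4089]
tcp_rot: [[0.434, 0.901, 0.004], [0.901, -0.434, 0.008], [0.009, 0.0, -1.0]]
wrist_force: [-0.2, -0.4, -0.3]
opening: 0.76
```

```bash
python3 - <<'E'
from h import *
st(); print(rel([.497,-.3145,.235],-77.7))
E
```

```text
t 11.95 grasp [ 0.4967 -0.3146  0.2419] yang -25.72 z [ 0.004  0.008 -1.   ] F [-0.2 -0.4 -0.3] op 0.76 q [-0.65  0.42  1.55  0.01  1.18 -0.2 ]
(array([0.0016, 0.0003, 0.0069]), array([-0.21, -0.48, 51.98]))
```

Emit:
apply_moves:
  targets: [0.001,0,0.005,0,0,8.5,60,0.001,0,0.007,0,-0.5,17,60,0.0015,0,0.007,0,-0.5,25.5,60,0.0015,0,0.007,0,-0.5,34,60,0.0015,0,0.007,-0.2,-0.5,42.5,60,0.0015,0,0.007,-0.2,-0.5,52,60,0.0015,0,0.007,-0.2,-0.5,52,60,0.0015,0,0.007,-0.2,-0.5,52,60]

```text
time: 12.75
eef_pos: [0.4966, -0.3144, 0.4009]
tcp_rot: [[0.976, 0.216, -0.002], [0.216, -0.976, 0.001], [-0.001, -0.001, -1.0]]
wrist_force: [-0.5, 0.6, -0.2]
opening: 0.763
```

```bash
python3 - <<'E'
from h import *
st()
c,P=cam('wrist'); save('w2.png',c['color']); np.savez('w2.npz',P=P,c=c['color'])
x,y,z=P[...,0],P[...,1],P[...,2]
hsv=cv2.cvtColor(c['color'],cv2.COLOR_RGB2HSV); H,S,V=[hsv[...,i].astype(int) for i in range(3)]
rb=(np.abs(x-.485)<.12)&(np.abs(y+.315)<.12)
for nm,m in [('rib',rb&(z>.05)&(z<.065)&(S>90)),('cork',rb&(z>.014)&(z<.065)&(S>60)),('mat',rb&(z<.01)&(V<60))]:
    q=(P[m][:,:2]*1000).astype(np.float32); print(nm,len(q),cv2.minAreaRect(q) if len(q) else '',np.nanmedian(z[m]))
E
```

```text
t 12.75 grasp [ 0.4963 -0.3143  0.2339] yang -77.52 z [-0.002  0.001 -1.   ] F [-0.5  0.6 -0.2] op 0.763 q [-0.64  0.42  1.55 -0.    1.17  0.71]
rib 1178 ((494.9005126953125, -314.95111083984375), (50.22056579589844, 21.365154266357422), 12.912100791931152) 0.05652343994836484
cork 2574 ((537.0482177734375, -278.47015380859375), (184.0304412841797, 66.956298828125), 41.10685348510742) 0.0240129131283969
mat 15409 ((486.4635314941406, -313.56878662109375), (177.47384643554688, 127.9582290649414), 10.515999794006348) 0.0027508244646987645
```

View pics/w2.png

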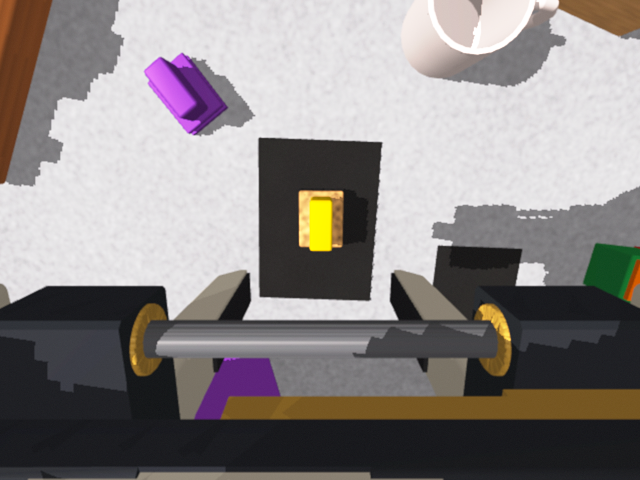

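The rib is centred at (320,222) on the large mat, with the purple decoy well clear at (185,95). I descend and grip.

```bash
python3 - <<'E'
from h import *
print(rel([.4957,-.3148,.0465],-77.5))
E
```

```text
(array([-0.0008,  0.0003,  0.1876]), array([-0.06,  0.07, -0.01]))
```

Emit:
apply_moves:
  targets: [-0.0008,0.0003,0.04,0,0,0,60,-0.0008,0.0003,0.08,0,0,0,60,-0.0008,0.0003,0.12,0,0,0,60,-0.0008,0.0003,0.15,0,0,0,60,-0.0008,0.0003,0.175,0,0,0,60,-0.0008,0.0003,0.1875,0,0,0,60,-0.0008,0.0003,0.1875,0,0,0,60,-0.0008,0.0003,0.1875,0,0,0,255,-0.0008,0.0003,0.1875,0,0,0,255,-0.0008,0.0003,0.1875,0,0,0,255,-0.0008,0.0003,0.1875,0,0,0,255,-0.0008,0.0003,0.1875,0,0,0,255]

```text
time: 14.0
eef_pos: [0.4957, -0.3148, 0.214]
tcp_rot: [[0.976, 0.216, -0.001], [0.216, -0.976, 0.0], [-0.001, -0.0, -1.0]]
wrist_force: [-0.2, 0.2, -1.1]
opening: 0.387
```

Emit:
apply_moves:
  targets: [0,0,0,0,0,0,255,0,0,0,0,0,0,255,0,0,0,0,0,0,255,0,0,0,0,0,0,255,0,0,0,0,0,0,255]

```text
time: 14.5
eef_pos: [0.4958, -0.3149, 0.2141]
tcp_rot: [[0.976, 0.216, -0.001], [0.216, -0.976, 0.0], [-0.001, -0.0, -1.0]]
wrist_force: [0.8, -0.2, 1.3]
opening: 0.23
```

```bash
python3 - <<'E'
from h import *
st()
E
```

```text
t 14.5 grasp [ 0.4956 -0.3148  0.0471] yang -77.5 z [-0.001  0.    -1.   ] F [ 0.8 -0.2  1.3] op 0.23 q [-0.65  0.67  1.68 -0.    0.8   0.71]
```

Emit:
apply_moves:
  targets: [0,0,-0.02,0,0,0,255,0,0,-0.06,0,0,0,255,0,0,-0.1,0,0,0,255,0,0,-0.14,0,0,0,255,0,0,-0.18,0,0,0,255,0,0,-0.18,0,0,0,255,0,0,-0.18,0,0,0,255]

```text
time: 15.2
eef_pos: [0.4957, -0.3147, 0.394]
tcp_rot: [[0.976, 0.216, -0.0], [0.216, -0.976, -0.0], [-0.0, -0.0, -1.0]]
wrist_force: [-0.4, 0.3, -2.9]
opening: 0.232
```

```bash
python3 - <<'E'
from h import *
st()
for n in('top','scene'):
    c,P=cam(n); x,y,z=P[...,0],P[...,1],P[...,2]
    hsv=cv2.cvtColor(c['color'],cv2.COLOR_RGB2HSV); H,S=hsv[...,0].astype(int),hsv[...,1]
    m=(z>.109)&(z<.122)&(S>120)&((H<20)|((H>45)&(H<80)))&(x>.52)&(x<.68)&(abs(y-.06)<.1)
    r=cv2.minAreaRect((P[m][:,:2]*1000).astype(np.float32)); print(n,r,vf([r[0][0]/1e3,r[0][1]/1e3,0]),np.median(z[m]))
    m=(abs(x-.49)<.12)&(abs(y+.315)<.1)&(H>20)&(H<33)&(S>120); print('yellow',m.sum(),np.nanmean(P[m],0) if m.any() else '')
h=vw([.035,.001,.115]); Y=np.array([-np.sin(VY),np.cos(VY),0]); print('housing',h,'start',h+.03*Y,'end',h-.03*Y)
g=h+.03*Y; g[2]=.115+.0441+.03; print(rel(g,-13.2))
E
```

```text
t 15.2 grasp [ 0.4957 -0.3148  0.227 ] yang -77.5 z [-0. -0. -1.] F [-0.4  0.3 -2.9] op 0.232 q [-0.64  0.43  1.56 -0.    1.15  0.71]
top ((613.2781372070312, 59.704872131347656), (109.21827697753906, 36.963958740234375), 77.2266845703125) [0.0351002 0.0035442 0.       ] 0.11494252808905503
yellow 0 
scene ((612.4992065429688, 58.15781021118164), (109.42697143554688, 37.83216857910156), 77.12055969238281) [0.03469659 0.00185979 0.        ] 0.1158172620646517
yellow 96 [ 0.50942797 -0.31405158  0.23434342]
housing [0.61259747 0.05725137 0.115     ] start [0.61947349 0.08645274 0.115     ] end [0.60572146 0.02804999 0.115     ]
(array([ 0.2078, -0.3647,  0.0366]), array([-2.20e-01,  5.00e-02, -6.43e+01]))
```

Emit:
apply_moves:
  targets: [0.014,-0.024,0,0,0,-4,255,0.035,-0.06,0,0,0,-10,255,0.056,-0.097,0,0,0,-16,255,0.077,-0.135,0,0,0,-23,255,0.098,-0.172,0,0,0,-30,255,0.119,-0.21,0,0,0,-36,255,0.14,-0.247,0,0,0,-43,255,0.161,-0.284,0,0,0,-50,255,0.182,-0.32,0,0,0,-57,255,0.2,-0.35,0,0,0,-63,255,0.208,-0.365,0,0,0,-64.3,255,0.208,-0.365,0,0,0,-64.3,255]

```text
time: 16.5
eef_pos: [0.6198, 0.0882, 0.391]
tcp_rot: [[0.227, 0.974, -0.006], [0.974, -0.227, 0.002], [0.001, -0.006, -1.0]]
wrist_force: [0.0, -0.4, -2.1]
opening: 0.236
```

```bash
python3 - <<'E'
from h import *
st()
g=vw([.035,.0325,.115+.0441+.004]); print(rel(g,-13.0))
c,P=cam('scene'); save('s4.png',cv2.resize(c['color'][170:370,200:460],None,fx=3,fy=3))
E
```

```text
t 16.5 grasp [0.6188 0.0885 0.224 ] yang -13.14 z [-0.006  0.002 -1.   ] F [ 0.  -0.4 -2.1] op 0.236 q [0.07 0.5  1.46 0.   1.19 0.3 ]
(array([-0.0003,  0.0005,  0.0608]), array([-0.34, -0.03, -0.14]))
```

View pics/s4.png

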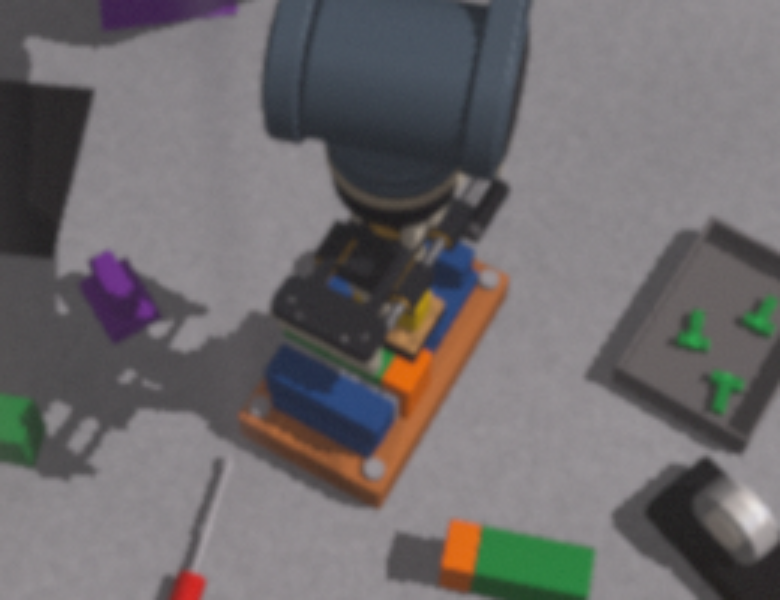

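The block is held level above the orange end at (410,320). I lower it to just above the housing.

Emit:
apply_moves:
  targets: [0,0.0005,0.02,-0.1,0,0,255,0,0.0005,0.04,-0.3,0,-0.1,255,0,0.0005,0.053,-0.34,0,-0.1,255,0,0.0005,0.06,-0.34,0,-0.1,255,0,0.0005,0.0608,-0.34,0,-0.1,255,0,0.0005,0.0608,-0.34,0,-0.1,255]

```text
time: 17.15
eef_pos: [0.6199, 0.0865, 0.331]
tcp_rot: [[0.228, 0.974, 0.001], [0.974, -0.228, 0.0], [0.0, 0.001, -1.0]]
wrist_force: [0.2, -0.0, -1.7]
opening: 0.235
```

Emit:
apply_moves:
  targets: [0,0,0.0015,0,0,0,255,0,0,0.003,0,0,0,255,0,0,0.0045,0,0,0,255,0,0,0.005,0,0,0,255,0,0,0.005,0,0,0,255]

```text
time: 17.65
eef_pos: [0.6199, 0.0866, 0.3262]
tcp_rot: [[0.228, 0.974, 0.001], [0.974, -0.228, 0.0], [0.0, 0.001, -1.0]]
wrist_force: [-1.5, 0.4, -0.5]
opening: 0.233
```

```bash
python3 - <<'E'
from h import *
st(); print(rel(vw([.035,.0325,.112+.0441]),-13.0))
E
```

```text
t 17.65 grasp [0.6201 0.0866 0.1592] yang -13.18 z [ 0.001  0.    -1.   ] F [-1.5  0.4 -0.5] op 0.233 q [0.06 0.57 1.52 0.   1.05 0.29]
(array([ 0.0013, -0.0004,  0.0031]), array([ 0.06, -0.03, -0.18]))
```

Emit:
apply_moves:
  targets: [0,0,0.001,0,0,0,255,0,0,0.002,0,0,0,255,0,0,0.003,0,0,0,255,0,0,0.003,0,0,0,255,0,0,0.003,0,0,0,255]

```text
time: 18.15
eef_pos: [0.6199, 0.0866, 0.3234]
tcp_rot: [[0.228, 0.974, 0.001], [0.974, -0.228, 0.0], [0.0, 0.001, -1.0]]
wrist_force: [-2.9, -0.3, 4.5]
opening: 0.237
```

```bash
python3 - <<'E'
from h import *
for i in range(4):
    st(); viewer.read_camera('wrist')
E
```

```text
t 18.15 grasp [0.6201 0.0866 0.1564] yang -13.18 z [ 0.001  0.    -1.   ] F [-2.9 -0.3  4.5] op 0.237 q [0.06 0.57 1.52 0.   1.05 0.29]
t 18.2 grasp [0.6201 0.0866 0.1564] yang -13.18 z [ 0.001  0.    -1.   ] F [-2.8  0.2  4.4] op 0.232 q [0.06 0.57 1.52 0.   1.05 0.29]
t 18.25 grasp [0.6201 0.0866 0.1563] yang -13.18 z [ 0.001  0.    -1.   ] F [-1.8  0.   4.2] op 0.234 q [0.06 0.57 1.52 0.   1.05 0.29]
t 18.3 grasp [0.6201 0.0866 0.1563] yang -13.18 z [ 0.001  0.    -1.   ] F [-1.3 -0.2  4.6] op 0.236 q [0.06 0.57 1.52 0.   1.05 0.29]
```

The contact force is about 6 N. Next comes one steady stroke of 61 mm towards the green end.

Emit:
apply_moves:
  targets: [-0.004,0,0,0,0,0,255,-0.009,0,0,0,0,0,255,-0.0145,0,0,0,0,0,255,-0.02,0,0,0,0,0,255,-0.0255,0,0,0,0,0,255,-0.031,0,0,0,0,0,255,-0.0365,0,0,0,0,0,255,-0.042,0,0,0,0,0,255,-0.0475,0,0,0,0,0,255,-0.053,0,0,0,0,0,255,-0.058,0,0,0,0,0,255,-0.061,0,0,0,0,0,255]

```text
time: 19.55
eef_pos: [0.6059, 0.0267, 0.3233]
tcp_rot: [[0.228, 0.974, 0.001], [0.974, -0.228, 0.0], [0.0, 0.001, -1.0]]
wrist_force: [0.6, 2.6, 5.6]
opening: 0.234
```

```bash
python3 - <<'E'
from h import *
st(); s=manip.sense(); print(vf(np.array(s['eef_pos'])),vfv(s['wrist_force']))
E
```

```text
t 19.55 grasp [0.6061 0.0267 0.1563] yang -13.19 z [ 0.001  0.    -1.   ] F [0.6 2.6 5.6] op 0.234 q [-0.03  0.54  1.57  0.    1.03  0.2 ]
[ 0.03550273 -0.03028525  0.32326914] [0.  2.6 5.6]
```

Emit:
apply_moves:
  targets: [0,0,-0.01,0,0,0,255,0,0,-0.03,0,0,0,255,0,0,-0.06,0,0,0,255,0,0,-0.07,0,0,0,255,0,0,-0.07,0,0,0,255]

```text
time: 20.05
eef_pos: [0.6058, 0.0266, 0.3943]
tcp_rot: [[0.228, 0.974, 0.003], [0.974, -0.228, -0.0], [0.0, 0.003, -1.0]]
wrist_force: [0.6, 0.7, -1.0]
opening: 0.235
```

```bash
python3 - <<'E'
from h import *
st(); print(rel([.4873,-.3138,.226],-79.5))
E
```

```text
t 20.05 grasp [0.6063 0.0265 0.2273] yang -13.19 z [ 0.003 -0.    -1.   ] F [ 0.6  0.7 -1. ] op 0.235 q [-0.03  0.46  1.51 -0.    1.17  0.2 ]
(array([-0.3584, -0.0377,  0.001 ]), array([ 0.13, -0.12, 66.31]))
```

Emit:
apply_moves:
  targets: [-0.018,-0.002,0,0,0,3,255,-0.05,-0.005,0,0,0,9,255,-0.085,-0.009,0,0,0,16,255,-0.12,-0.013,0,0,0,23,255,-0.155,-0.016,0,0,0,30,255,-0.19,-0.02,0,0,0,37,255,-0.225,-0.024,0,0,0,44,255,-0.26,-0.027,0,0,0,51,255,-0.295,-0.031,0,0,0,58,255,-0.33,-0.035,0,0,0,63,255,-0.358,-0.0377,0,0.1,-0.1,66.3,255,-0.3584,-0.0377,0,0.1,-0.1,66.3,255]

```text
time: 21.25
eef_pos: [0.4854, -0.3168, 0.3923]
tcp_rot: [[0.984, 0.176, -0.002], [0.176, -0.984, 0.001], [-0.002, -0.001, -1.0]]
wrist_force: [0.4, -0.0, -2.2]
opening: 0.231
```

```bash
python3 - <<'E'
from h import *
st(); print(rel([.4873,-.3138,.226],-79.5))
print('5mm above',rel([.4873,-.3138,.003+.0441+.005],-79.5))
E
```

```text
t 21.25 grasp [ 0.485  -0.3167  0.2253] yang -79.87 z [-0.002  0.001 -1.   ] F [ 0.4 -0.  -2.2] op 0.231 q [-0.66  0.42  1.59 -0.    1.14  0.74]
(array([ 0.0024, -0.0026, -0.0007]), array([-0.05,  0.11, -0.37]))
5mm above (array([ 0.0027, -0.0024,  0.1732]), array([-0.05,  0.11, -0.37]))
```

Emit:
apply_moves:
  targets: [0.0025,-0.0025,0.02,0,0.1,-0.3,255,0.0025,-0.0025,0.06,0,0.1,-0.3,255,0.0025,-0.0025,0.1,0,0.1,-0.3,255,0.0025,-0.0025,0.135,0,0.1,-0.3,255,0.0025,-0.0025,0.16,0,0.1,-0.3,255,0.0025,-0.0025,0.17,0,0.1,-0.3,255,0.0025,-0.0025,0.1732,0,0.1,-0.3,255,0.0025,-0.0025,0.1732,0,0.1,-0.3,255]

```text
time: 22.05
eef_pos: [0.4871, -0.3138, 0.2195]
tcp_rot: [[0.984, 0.181, 0.0], [0.181, -0.984, 0.001], [0.0, -0.001, -1.0]]
wrist_force: [-0.3, 0.3, -1.6]
opening: 0.233
```

Emit:
apply_moves:
  targets: [0,0,0.0015,0,0,0,255,0,0,0.003,0,0,0,255,0,0,0.0045,0,0,0,255,0,0,0.0053,0,0,0,255,0,0,0.0053,0,0,0,255]

```text
time: 22.55
eef_pos: [0.4871, -0.3138, 0.2143]
tcp_rot: [[0.984, 0.181, 0.0], [0.181, -0.984, 0.001], [0.0, -0.001, -1.0]]
wrist_force: [0.5, -0.3, -2.5]
opening: 0.234
```

```bash
python3 - <<'E'
from h import *
st(); print(rel([.4873,-.3138,.0471],-79.5))
E
```

```text
t 22.55 grasp [ 0.4871 -0.3137  0.0473] yang -79.58 z [ 0.     0.001 -1.   ] F [ 0.5 -0.3 -2.5] op 0.234 q [-0.65  0.66  1.7   0.    0.78  0.74]
(array([0.0002, 0.    , 0.0002]), array([-0.03, -0.01, -0.08]))
```

Emit:
apply_moves:
  targets: [0,0,0.0006,0,0,0,255,0,0,0.001,0,0,0,255,0,0,0.001,0,0,0,255]

```text
time: 22.85
eef_pos: [0.4871, -0.3138, 0.2134]
tcp_rot: [[0.984, 0.181, 0.0], [0.181, -0.984, 0.001], [0.0, -0.0, -1.0]]
wrist_force: [-1.2, 0.2, 2.3]
opening: 0.234
```

The block is seated at about 4 N. Next I release and rise.

Emit:
apply_moves:
  targets: [0,0,0,0,0,0,60,0,0,0,0,0,0,60,0,0,0,0,0,0,60,0,0,0,0,0,0,60,0,0,0,0,0,0,60,0,0,0,0,0,0,60,0,0,0,0,0,0,60,0,0,-0.02,0,0,0,60,0,0,-0.06,0,0,0,60,0,0,-0.1,0,0,0,60,0,0,-0.15,0,0,0,60,0,0,-0.18,0,0,0,60]

```text
time: 24.05
eef_pos: [0.4872, -0.3139, 0.3972]
tcp_rot: [[0.984, 0.181, 0.003], [0.181, -0.984, -0.002], [0.003, 0.002, -1.0]]
wrist_force: [0.6, -0.6, -0.9]
opening: 0.764
```

```bash
python3 - <<'E'
from h import *
st()
c,P=cam('wrist'); x,y,z=P[...,0],P[...,1],P[...,2]
hsv=cv2.cvtColor(c['color'],cv2.COLOR_RGB2HSV); H,S,V=[hsv[...,i].astype(int) for i in range(3)]
rb=(np.abs(x-.485)<.12)&(np.abs(y+.315)<.12)
for nm,m in [('rib',rb&(z>.05)&(z<.065)&(S>90)),('mat',rb&(z<.01)&(V<60))]:
    q=(P[m][:,:2]*1000).astype(np.float32); print(nm,len(q),cv2.minAreaRect(q) if len(q) else '',np.nanmedian(z[m]))
a=c['color']; c,P=cam('scene'); save('fin.png',np.vstack([cv2.resize(a,(400,300)),cv2.resize(c['color'],(400,300))]))
x,y,z=P[...,0],P[...,1],P[...,2]
hsv=cv2.cvtColor(c['color'],cv2.COLOR_RGB2HSV); H,S=hsv[...,0].astype(int),hsv[...,1]
m=(z>.109)&(z<.122)&(S>120)&((H<20)|((H>45)&(H<80)))&(x>.52)&(x<.68)&(abs(y-.06)<.1)
print(cv2.minAreaRect((P[m][:,:2]*1000).astype(np.float32)))
E
```

```text
t 24.05 grasp [ 0.4877 -0.3142  0.2302] yang -79.58 z [ 0.003 -0.002 -1.   ] F [ 0.6 -0.6 -0.9] op 0.764 q [-0.65  0.41  1.58  0.    1.14  0.74]
rib 1205 ((486.5489807128906, -314.0561828613281), (49.810882568359375, 21.884042739868164), 10.014662742614746) 0.056483661680825914
mat 15985 ((486.1437683105469, -313.42266845703125), (177.27175903320312, 127.78047943115234), 10.501080513000488) 0.0027508643580427816
((612.8552856445312, 57.893310546875), (109.70851135253906, 37.69029998779297), 77.51885223388672)
```

View pics/fin.png

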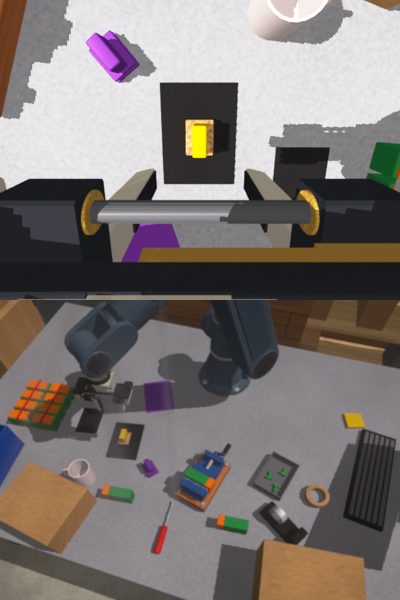

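The block sits upright in the middle of the mat, within 1 mm. The housing is still clamped, nothing else has moved, and the gripper is clear. I hand the job in.

```bash
python3 -c "
from plant import manip
print(manip.finish_job())"
```

```text
the job is handed in; nothing more can be done
None
```

The job is handed in at about 24 s of the 70 s allowed; no verdict was reported.

- **Vise:** I turned the crank from about 13° to 678°, where the handle resisted with about 19 N. The housing sits square against the fixed jaw, and the last picture shows it unmoved to within about 1 mm.
- **Rub:** I laid the yellow-handled block lengthways at the orange end and made one 61 mm stroke to the green end in 1.2 s. The contact force was about 6 N at the start and about 7 N at the end. I took no force readings during the stroke itself, so steady contact in between is inferred from those two and from the constant height.
- **Putting back:** I set the block down with about 4 N. It stands sole down, within 1 mm of the middle of the mat and in line with it.
- **Other things:** In the final pictures nothing else looks disturbed, and the gripper is open and clear.
- **Disagreement:** The top and scene cameras differed by about 2 mm on the housing's position along the jaws, so I used a value between them.

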